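# Pull out the circuit-board tray with the hook

### The arm

A 7-joint arm with a two-finger parallel gripper is mounted at the origin on the work surface. World frame = base frame: x ahead of the robot, y to its left, z up, the work surface at z = 0. Lengths are in m, angles in rad, forces in N, time in s.
With the tool pointing down it reaches from about 0.4 to 0.875 m from the base axis. Payload 19.3 kg.
Tool frame: the origin (TCP) lies at the very end of the fingers, on their centre line; the grasp point (between the pads) lies 19 mm behind it; z points along the fingers, y is the line along which they close (so a half turn about z gives the same grasp; the last joint's range is limited). The gripper opens to 85 mm and grips with 20 to 120 N. Pads are 22 mm wide; open, the fingers measure 114 mm over their backs; the gripper's body (76 mm by 85 mm) begins 54 mm behind the grasp point. The pads swing forward as they close: fully open they stand 13 mm farther back than shut.
Start: joints at [1.222, 0.521, -0.036, 1.599, 0.021, 1.021, -0.113], TCP at [0.172, -0.601, 0.231] pointing down, gripper open.
Joint ranges: [-2.91, 2.91], [-0.3, 2.13], [-1.5, 1.42], [0.17, 2.43], [-1.26, 4.41], [0.16, 1.93], [-2.52, 2.52]. Speed limits (rad/s): [1.89, 1.89, 2.39, 2.39, 3.01, 3.01, 3.01].

### API

Orientations are given as [roll, pitch, yaw] about the fixed x, y, z axes, in that order (R = Rz(yaw) Ry(pitch) Rx(roll)).
In Python, from workcell import bot gives the robot as it stands. The module is installed in compiled form; this text tells all that it offers.
- The arm moves only by the tool apply_moves, never from a script. Its arguments are lists of equal length, an entry for each row: "claw": the finger opening in m, from 0 to 0.0854; "xyz": the shift along the tool's x, y, z in m, a list of three; "twist": the turn, a rotation vector about the tool's x, y, z in rad, a list of three. A call has 1 to 20 rows; each row shifts and turns the commanded pose from where the row before left it, along the tool's axes as they then stand; what a row does not reach is not made up. A row lasts 1/10 s, in which the tool goes at most 50 mm and 8.59 degrees, less where a joint would pass 70% of its speed; a pose out of reach is approached as far as the arm can. A call with a gripper value outside its range is refused whole. The fingers move at their own pace and stop on an object; "force" is the grip in N (left out, the last holds). Time passes only in rows, so rows that do not move let the fingers close. It gives the time, the measured TCP pose, the force, the opening and the grip force at its end, in the units of the state.
- bot.observe(): the state, without advancing time (a new reading comes with each control period).
- bot.grab_frame(name): name is "scene" or "top" or "wrist"; returns a dict with "img" (420x560x3 uint8, red, green, blue), "vfov" (degrees; the focal length in pixels is half the picture's height over the tangent of half this angle, whatever the lens; pixels are square), "cx", "cy" (the principal point, pixels), "distortion" ([k1, k2, p1, p2, k3] as OpenCV has them; the pictures are not rectified), "view" (4x4, takes a point from world to camera coordinates). Camera axes: x right, y up, looking along -z (the intrinsics and any distortion apply to the point x, -y, -z); pixel columns grow to the right and rows downward; lengths in m; the calibration is good to about 2 mm. A picture is of the moment at which its call begins. There is no depth.
- bot.job_done(): hands the job in; it is judged then, once.
Trained networks look in the newest picture that a camera, given by its name, has taken for a name from the list of things; names that differ only in an ending like _2 or _b are one class to them, and where a whole thing is asked for, a point or a joint stands for the part that bears it (a point fixed in the world has none). Each returns a list of dicts, best first, with "score" (0 to 1); they miss things now and then, are a little off and sometimes report something else, mostly with a low value. They report only what shows in the picture. A call takes as long as a camera call.
- bot.find_in(camera, query): "position" ([x, y, z] in m, in world coordinates, good to about 4 mm: the middle of the surface that is visible of it).
The state is a dict: "clock": time; "qpos": joint angles; "qd": joint speeds; "joint_efforts": joint torques, N m; "position": TCP position; "tool_rot": TCP orientation; "force": force on the tool from outside, world axes, zero at the start; "moment": the same for the moment, N m; "grip_width": finger opening in m; "finger_force": force on a finger pad.
Only numpy, scipy, OpenCV 4.12 (cv2) and the standard library are available. Lean on these libraries where they do the work, as an engineer would, in place of code of your own. Each camera call takes 0.05 s, during which the arm holds its last target. There are 200 camera calls.

### The job

Take the hook tool from its rest, put its bent-down tip into the finger hole of the tray that holds the green L-shaped phone circuit board, and use it to pull that tray out as far as its stop. Then lift the hook clear of the tray and lay it back on its rest the way it lay before.

Things in the scene. Friction and masses are not known exactly. Their poses are not given: they have to be found in the camera images.
- hook: Hook tool, 70 g: black handle bar 120 long (x), 14 wide (y), 18 high (z); a 5 mm steel rod leaves the middle of its +x end, runs on 30 mm and bends straight down. Origin: centre of the handle's underside; x towards the rod, z up. It starts lying level on its rest, underside 46 above the bench; grip it from above at its middle, across the 14 mm.
- hook_tip (a point): Lower end of the hook's bent-down rod, 90 mm ahead (x) of the handle's middle and 33.5 mm below the handle's underside; axes as the hook's. On the rest it hangs free past the front post.
- hook_rest: The hook's rest, aluminium, fixed. Two posts 46 high, 20 long (x), 36 wide, centred 44 mm either side of the middle, with side lips 10 mm higher that leave a seat 28 mm wide for the handle; between the posts only a base 6 mm high. Origin: centre of the underside; x along the row of posts, as the hook lies.
- board_hole (a point): Centre of the tray's finger hole, 20 mm across, right through, at the upper face of the tongue, 34 mm above the bench. The tongue is a white plate 5 thick, 38 wide, sticking out 36 mm from the tray's front, only air beneath, the hole in its middle. Axes: x into the sleeve (the tray pulls out along -x), z up; it moves with the tray.
- board_tray (a joint): How far the tray with the green L-shaped circuit board is out: 0 shut, 0.08 m at its stop. It starts 0 to 12 mm ajar, slides with about 1.5 N friction and stays where left. It is one of three white trays in grey sleeves (150 deep, 90 wide, 46 high, clear cover, fixed); the others hold black battery cells and round lenses.

How it is judged:
By the outcome, as a careful person would: the job done as asked, in the order asked, and still so for the second after the job is handed in, with the robot touching nothing.
It also fails if it takes over 51 s, if anything falls off the work surface, if the arm or the gripper's body presses on something with over 40 N, if the wrist force passes 120 N, or if a joint passes its speed limit or range.

## Working session

There is one attempt and no reset: what is moved stays moved. The work goes in short steps, Python scripts to look and compute and a tool call to move; the robot and the scene stay as the last step left them, time stands still between calls to the robot, and variables do not carry over. Pictures are saved under pics/ and viewed, at most 12 in all, crops included, and the job is handed in when it is done.

Besides the shell and the picture viewer there is one more tool, called after "Request:" by a JSON object that holds its "op" and its "data". apply_moves: Moves the arm, as the interface text tells. Its arguments: {"type":"object","properties":{"claw":{"type":"array"},"xyz":{"type":"array"},"twist":{"type":"array"},"force":{"type":"number"}},"required":["claw","xyz","twist"]}

```bash
mkdir -p pics; cat > h.py <<'E'
from workcell import bot
import numpy as np, cv2
def cam(n):
    f=bot.grab_frame(n); return f
def save(f,name): cv2.imwrite('pics/'+name,f['img'][:,:,::-1])
def K(f):
    h=f['img'].shape[0]; fl=h/2/np.tan(np.radians(f['vfov'])/2)
    return np.array([[fl,0,f['cx']],[0,fl,f['cy']],[0,0,1.]])
def px2z(f,uv,z):
    """pixels -> world on plane z"""
    uv=np.array(uv,float).reshape(-1,1,2)
    n=cv2.undistortPoints(uv,K(f),np.array(f['distortion'],float)).reshape(-1,2)
    V=np.array(f['view']);R=V[:3,:3];c=-R.T@V[:3,3]
    d=np.c_[n[:,0],-n[:,1],-np.ones(len(n))]@R
    z=np.broadcast_to(z,len(n))
    return c+d*((z-c[2])/d[:,2])[:,None]
def w2px(f,P):
    P=np.array(P,float).reshape(-1,3);V=np.array(f['view'])
    p=P@V[:3,:3].T+V[:3,3]; p=p*[1,-1,-1]
    return cv2.projectPoints(p,np.zeros(3),np.zeros(3),K(f),np.array(f['distortion'],float))[0].reshape(-1,2)
E
python3 - <<'E'
from h import *
s=bot.observe();print({k:np.round(v,3) for k,v in s.items()})
for n in('scene','top'):
    f=cam(n);save(f,n+'0.png')
    print(n,f['vfov'],f['distortion'])
    for q in('hook','hook_tip','hook_rest','board_hole','board_tray'):
        print(q,[(np.round(d['position'],3).tolist(),round(d['score'],2)) for d in bot.find_in(n,q)])
E
```

```text
{'clock': np.float64(0.0), 'qpos': array([ 1.222,  0.522, -0.036,  1.6  ,  0.021,  1.021, -0.113]), 'qd': array([-0.   , -0.001,  0.   ,  0.001, -0.001, -0.001,  0.001]), 'joint_efforts': array([ 0.0000e+00, -9.2712e+01,  1.9800e+00, -3.6994e+01,  1.8000e-02,
        8.0000e-03,  0.0000e+00]), 'position': array([ 0.172, -0.601,  0.231]), 'tool_rot': array([-3.14 ,  0.   ,  0.279]), 'force': array([ 0.287,  0.75 , -0.915]), 'moment': array([-0.04 ,  0.029,  0.003]), 'finger_force': np.float64(0.0), 'grip_width': np.float64(0.085)}
scene 43.17095376999906 [-0.18919664  0.          0.          0.          0.        ]
hook [([0.512, -0.265, 0.061], 0.83)]
hook_tip [([0.516, -0.267, 0.066], 0.62)]
hook_rest [([0.525, -0.266, 0.022], 0.93)]
board_hole [([0.645, 0.042, 0.026], 0.67)]
board_tray [([0.643, 0.04, 0.035], 0.85)]
top 46.58733069916872 [-0.14899058  0.          0.          0.          0.        ]
hook [([0.496, -0.274, 0.063], 0.61)]
hook_tip [([0.501, -0.271, 0.063], 0.89)]
hook_rest [([0.493, -0.263, 0.004], 0.56)]
board_hole [([0.656, 0.04, 0.036], 0.72)]
board_tray [([0.654, 0.042, 0.036], 0.6)]
```

View pics/top0.png

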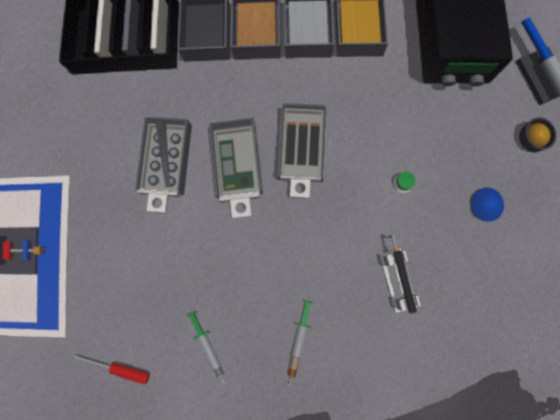

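View pics/scene0.png

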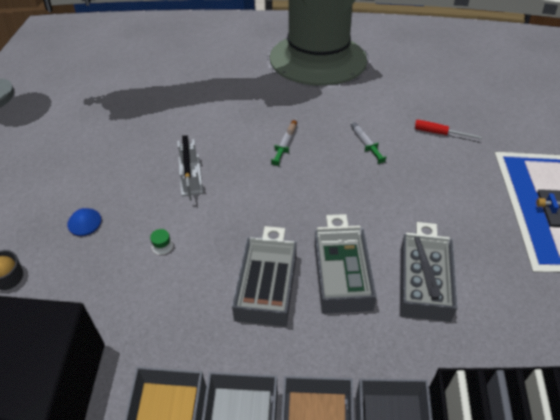

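The top view shows the hook on its rest at about (404,278), rod end near (388,237). The green-board tray is the middle one, with its hole near (240,208). I'll zoom in on both.

```bash
python3 - <<'E'
import cv2,numpy as np
a=cv2.imread('pics/top0.png')
A=cv2.resize(a[225:325,360:440],None,fx=5,fy=5,interpolation=cv2.INTER_CUBIC)
B=cv2.resize(a[120:220,200:280],None,fx=5,fy=5,interpolation=cv2.INTER_CUBIC)
cv2.imwrite('pics/z1.png',np.hstack([A,B]))
E
```

```text
(no output)
```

View pics/z1.png

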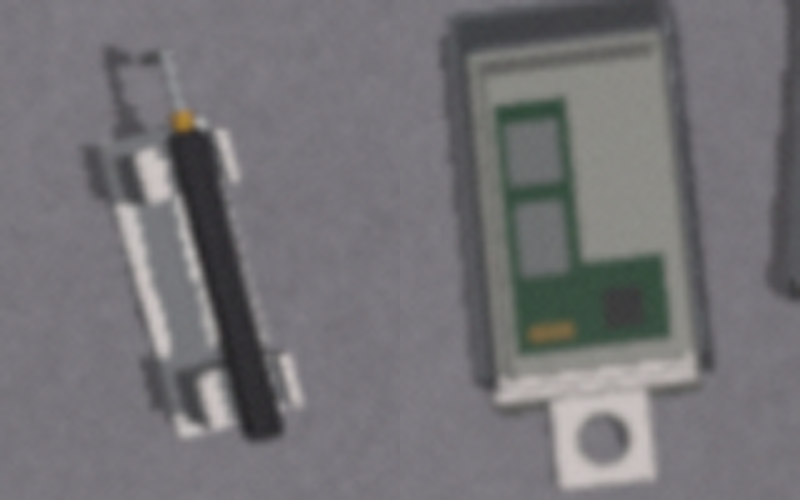

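```bash
python3 - <<'E'
from h import *
f=cam('top')
def A(z): return [(360+x/5-.4,225+y/5-.4) for x,y in z]
def B(z): return [(200+(x-400)/5-.4,120+y/5-.4) for x,y in z]
h=px2z(f,A([(190,138),(263,435),(166,52)]),[.064,.064,.055]);print(np.round(h,4))
d=h[0]-h[1];print('len',np.linalg.norm(d),'yaw',np.arctan2(d[1],d[0]),'mid',(h[0]+h[1])/2)
t=px2z(f,B([(604,438),(470,60),(497,400),(660,40),(697,380),(497,105),(520,352),(553,405),(562,487),(650,395),(655,480)]),[.034,.046,.046,.046,.046,.03,.03,.034,.034,.034,.034])
print(np.round(t,4))
for i in(1,3,5,7,9):
    d=t[i]-t[i+1] ;print(np.linalg.norm(d),np.arctan2(d[1],d[0]))
V=np.array(f['view']);print(-V[:3,:3].T@V[:3,3])
w=cam('wrist');save(w,'w0.png');V=np.array(w['view']);print(-V[:3,:3].T@V[:3,3],V[:3,:3],w['vfov'])
E
```

```text
[[ 0.5437 -0.2595  0.064 ]
 [ 0.4323 -0.283   0.064 ]
 [ 0.577  -0.2535  0.055 ]]
len 0.11389926097883192 yaw 0.20779745581342024 mid [ 0.48798571 -0.27124473  0.064     ]
[[0.6394 0.039  0.034 ]
 [0.791  0.0908 0.046 ]
 [0.6535 0.0794 0.046 ]
 [0.7969 0.0147 0.046 ]
 [0.6597 0.0012 0.046 ]
 [0.7766 0.0824 0.03  ]
 [0.6751 0.0728 0.03  ]
 [0.6529 0.0591 0.034 ]
 [0.6203 0.0556 0.034 ]
 [0.656  0.0207 0.034 ]
 [0.6223 0.019  0.034 ]]
0.13795390823082412 0.08257332950340597
0.13794181624453666 0.09811502641210386
0.1019783766080875 0.09423137478565168
0.032782434586943444 0.10569308488035326
0.03375622842653956 0.050232470209370224
[ 0.50863557 -0.07143431  0.97971218]
[ 0.24410608 -0.57896094  0.37349905] [[ 2.75409694e-01 -9.61326794e-01  5.43906134e-04]
 [ 9.19302235e-01  2.63204572e-01 -2.92586319e-01]
 [ 2.81127909e-01  8.10811226e-02  9.56238961e-01]] 61.73421342015759
```

Request:
{"op": "apply_moves", "data": {"claw": [0.085,0.085,0.085,0.085,0.085,0.085,0.085,0.085,0.085,0.085,0.085,0.085,0.06,0.06,0.06,0.06], "xyz": [[0.018,-0.01,0],[0.034,-0.02,0],[0.034,-0.02,0],[0.034,-0.02,0],[0.034,-0.02,0],[0.034,-0.02,0],[0.034,-0.02,0],[0.034,-0.02,0],[0.034,-0.02,0],[0.034,-0.02,0],[0.034,-0.02,0],[0.036,-0.02,0],[0,0,0.03],[0,0,0.03],[0,0,0],[0,0,0]], "twist": [[0,0,0],[0,0,0],[0,0,0],[0,0,0],[0,0,0],[0,0,0],[0,0,0],[0,0,0],[0,0,0],[0,0,0],[0,0,0],[0,0,0],[0,0,0.071],[0,0,0],[0,0,0],[0,0,0]]}}

```text
clock: 2.3
position: [0.4875, -0.2715, 0.1719]
tool_rot: [-3.141, 0.0, 0.208]
force: [-0.2, 0.4, 0.2]
grip_width: 0.0597
finger_force: 0.0
```

```bash
python3 - <<'E'
from h import *
f=cam('wrist');save(f,'w1.png')
s=bot.observe();print(s['clock'],np.round(s['position'],4),np.round(s['tool_rot'],4),s['grip_width'],s['force'])
for q in('hook','hook_tip','hook_rest'):
    print(q,[(np.round(d['position'],4).tolist(),round(d['score'],2)) for d in bot.find_in('wrist',q)])
E
```

```text
2.35 [ 0.4879 -0.2718  0.1725] [ 3.1409e+00 -9.0000e-04  2.0750e-01] 0.05980054833802694 [-0.63443148 -0.37254168  0.53157949]
hook [([0.503, -0.27, 0.0669], 0.61)]
hook_tip [([0.5042, -0.2688, 0.0653], 0.77)]
hook_rest [([0.4889, -0.2668, 0.0049], 0.69)]
```

View pics/w1.png

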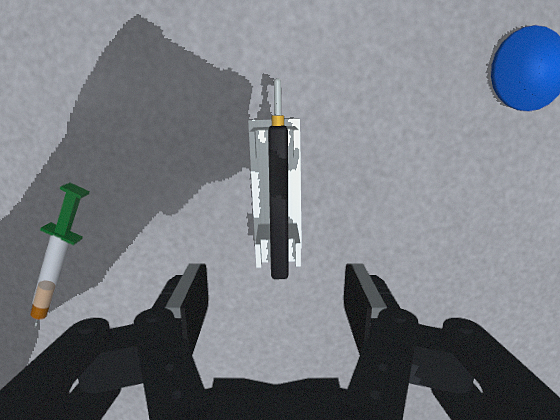

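The wrist view shows the handle in line with the tool: front end near (279,127), rear end near (280,278), about centred between the fingers.

```bash
cat > hk.py <<'E'
from h import *
def run(f,front,rear,z=.064):
    h=px2z(f,[front,rear],z);d=h[0]-h[1]
    print(np.round(h,4),'len',np.linalg.norm(d),'yaw',np.arctan2(d[1],d[0]),'mid',h.mean(0))
E
python3 - <<'E'
from hk import *
f=cam('wrist');g=f['img'].astype(int).sum(2)
for r in (145,170,190,215,240,260):
    c=np.where(g[r,262:298]<150)[0]+262; print(r,c.min(),c.max())
col=g[110:300,279]; rr=np.where(col<190)[0]+110;print(rr.min(),rr.max())
p=[(np.where(g[r,262:298]<150)[0]+262).mean() for r in range(145,265,5)]
k=np.polyfit(np.arange(145,265,5),p,1);print(k)
run(f,(np.polyval(k,127),127),(np.polyval(k,277),277))
E
```

```text
145 268 286
170 268 286
190 269 286
215 269 286
240 270 286
260 270 286
127 278
[1.70113384e-02 2.73672785e+02]
[[ 0.5466 -0.2587  0.064 ]
 [ 0.4333 -0.2847  0.064 ]] len 0.1161746533994719 yaw 0.22531855377291674 mid [ 0.48994126 -0.27169285  0.064     ]
```

Request:
{"op": "apply_moves", "data": {"claw": [0.06,0.06,0.06,0.06,0.06,0.06,0.06,0.06], "xyz": [[0.002,0,0.02],[0,0,0.025],[0,0,0.025],[0,0,0.025],[0,0,0.021],[0,0,0.02],[0,0,0],[0,0,0]], "twist": [[0,0,-0.007],[0,0,0],[0,0,0],[0,0,0],[0,0,0],[0,0,0],[0,0,0],[0,0,0]]}}

```text
clock: 3.35
position: [0.4897, -0.2711, 0.036]
tool_rot: [3.141, -0.0, 0.215]
force: [0.9, 0.0, 0.2]
grip_width: 0.0597
finger_force: 0.0
```

Request:
{"op": "apply_moves", "data": {"claw": [0.04,0.03,0.02,0.01,0.008,0.005,0.005,0.005,0.005,0.005], "xyz": [[0,0,0],[0,0,0],[0,0,0],[0,0,0],[0,0,0],[0,0,0],[0,0,0],[0,0,0],[0,0,0],[0,0,0]], "twist": [[0,0,0],[0,0,0],[0,0,0],[0,0,0],[0,0,0],[0,0,0],[0,0,0],[0,0,0],[0,0,0],[0,0,0]], "force": 60}}

```text
clock: 4.35
position: [0.4897, -0.2711, 0.036]
tool_rot: [3.141, -0.001, 0.215]
force: [-1.0, 0.9, 9.4]
grip_width: 0.013
finger_force: 58.6
```

Request:
{"op": "apply_moves", "data": {"claw": [0.005,0.005,0.005,0.005,0.005,0.005,0.005], "xyz": [[0,0,-0.005],[0,0,-0.015],[0,0,-0.02],[0,0,-0.02],[0,0,-0.02],[0,0,0],[0,0,0]], "twist": [[0,0,0],[0,0,0],[0,0,0],[0,0,0],[0,0,0],[0,0,0],[0,0,0]]}}

```text
clock: 5.05
position: [0.4896, -0.271, 0.1161]
tool_rot: [3.141, -0.001, 0.215]
force: [-0.0, -0.1, -1.8]
grip_width: 0.0133
finger_force: 58.6
```

```bash
python3 - <<'E'
from h import *
f=cam('wrist');save(f,'w2.png')
s=bot.observe();print(s['clock'],np.round(s['position'],4),np.round(s['tool_rot'],4),s['grip_width'],s['force'])
for q in('hook','hook_tip'):
    print(q,[(np.round(d['position'],4).tolist(),round(d['score'],2)) for d in bot.find_in('wrist',q)])
# expected geometry: handle ends and rod end if grasp centred & level
p=s['position'];y=s['tool_rot'][2];R=np.array([[np.cos(y),-np.sin(y),0],[np.sin(y),np.cos(y),0],[0,0,1]])
L=np.array([[60,7,18],[60,-7,18],[-60,7,18],[-60,-7,18],[90,0,11.5],[90,0,-33.5]])/1000
print(np.round(w2px(f,p+(L+[0,0,.01])@R.T),1))
E
```

```text
5.1 [ 0.4893 -0.2709  0.1154] [ 3.1416 -0.      0.2147] 0.013124962307599238 [-0.17800262  0.33662397 -0.61089034]
hook [([0.5164, -0.2632, 0.1433], 0.78)]
hook_tip [([0.5196, -0.2697, 0.1458], 0.77)]
[[257.1 153.5]
 [300.  153.5]
 [261.7 429.9]
 [293.7 429.8]
 [278.6  58.2]
 [277.6  71. ]]
```

View pics/w2.png

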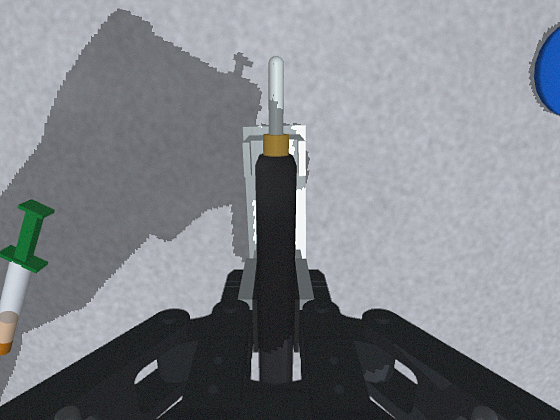

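The hook sits level and centred in the grasp: handle front at row 154 and rod end at (276,57), as predicted. Next I'll go beside the tray hole, with the tip held high.

Request:
{"op": "apply_moves", "data": {"claw": [0.005,0.005,0.005,0.005,0.005,0.005,0.005,0.005,0.005,0.005,0.005,0.005,0.005,0.005,0.005], "xyz": [[0.005,-0.01,0],[0.01,-0.02,0],[0.0115,-0.023,0],[0.0115,-0.023,0],[0.0115,-0.023,0],[0.0115,-0.023,0],[0.0115,-0.023,0],[0.0115,-0.023,0],[0.0115,-0.023,0],[0.0115,-0.023,0],[0.01,-0.0164,0],[0.0005,-0.007,0],[0,0,0],[0,0,0],[0,0,0]], "twist": [[0,0,0],[0,0,0],[0,0,0],[0,0,0],[0,0,0],[0,0,0],[0,0,0],[0,0,0],[0,0,0],[0,0,0],[0,0,0],[0,0,0.065],[0,0,0.06],[0,0,0],[0,0,0]]}}

```text
clock: 6.7
position: [0.5534, -0.0134, 0.115]
tool_rot: [-3.142, 0.001, 0.092]
force: [-0.4, 0.2, -0.3]
grip_width: 0.0129
finger_force: 58.6
```

```bash
python3 - <<'E'
from h import *
f=cam('wrist');save(f,'w3.png')
s=bot.observe();print(s['clock'],np.round(s['position'],4),np.round(s['tool_rot'],4),s['grip_width'],s['force'])
for q in('board_hole','hook_tip'):
    print(q,[(np.round(d['position'],4).tolist(),round(d['score'],2)) for d in bot.find_in('wrist',q)])
E
```

```text
6.75 [ 0.5535 -0.0137  0.1151] [-3.1415e+00  4.0000e-04  9.1700e-02] 0.01320943336948684 [ 0.27358742 -0.34124147 -0.10041384]
board_hole [([0.6486, 0.0397, 0.037], 0.59)]
hook_tip [([0.5858, -0.0085, 0.1451], 0.61)]
```

View pics/w3.png

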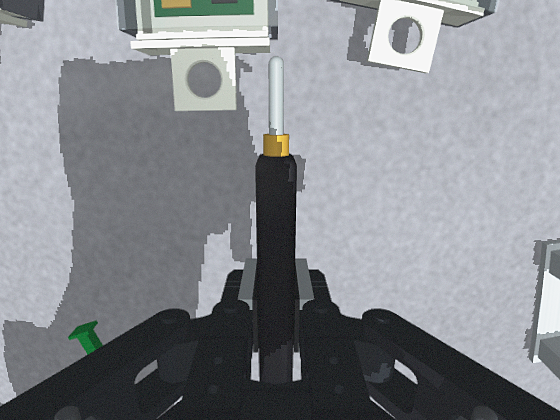

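The green board's hole centre is at (204,80), and the rod end is at (276,57).

```bash
python3 - <<'E'
from h import *
f=cam('wrist');s=bot.observe();p=s['position'];y=s['tool_rot'][2]
zr=p[2]+.01+.009
P=px2z(f,[(204,79.5),(276,57),(171,53),(174,110),(236,47),(237,108),(132,46),(270,46),(276.5,158)],[.034,zr,.034,.034,.034,.034,.034,.034,p[2]+.028])
print(np.round(P,4))
for a,b in((2,3),(4,5),(7,6)):
    d=P[a]-P[b];print(np.linalg.norm(d),np.arctan2(d[1],d[0]))
R=np.array([[np.cos(y),-np.sin(y)],[np.sin(y),np.cos(y)]])
print('tongue mid',P[2:6].mean(0))
for i in(0,1,8): print('rel tool',np.round(R.T@(P[i]-p)[:2],4))
# verification with top/scene cameras
for n in('top','scene'):
    g=cam(n);save(g,n+'3.png'); print([(np.round(d['position'],4).tolist(),round(d['score'],2)) for d in bot.find_in(n,'board_hole')])
E
```

```text
[[ 6.390e-01  3.840e-02  3.400e-02]
 [ 6.433e-01 -4.700e-03  1.343e-01]
 [ 6.526e-01  5.880e-02  3.400e-02]
 [ 6.195e-01  5.620e-02  3.400e-02]
 [ 6.590e-01  2.030e-02  3.400e-02]
 [ 6.239e-01  1.740e-02  3.400e-02]
 [ 6.550e-01  8.250e-02  3.400e-02]
 [ 6.613e-01  3.000e-04  3.400e-02]
 [ 6.115e-01 -7.800e-03  1.433e-01]]
0.0331918570466521 0.07701174039604532
0.0351577510467624 0.08194965233758822
0.0824180777568657 -1.4945894837762712
tongue mid [0.63876221 0.03817633 0.034     ]
rel tool [0.0898 0.0445]
rel tool [0.0901 0.0012]
rel tool [0.0582 0.001 ]
[]
[([0.6422, 0.0418, 0.0295], 0.69)]
```

Request:
{"op": "apply_moves", "data": {"claw": [0.005,0.005,0.005,0.005,0.005,0.005,0.005,0.005,0.005], "xyz": [[0,-0.013,0],[0,-0.02,0],[0,-0.01,0],[0,0,0.015],[0,0,0.015],[0,0,0.01],[0,0,0.005],[0,0,0],[0,0,0]], "twist": [[0,0,0.006],[0,0,0],[0,0,0],[0,0,0],[0,0,0],[0,0,0],[0,0,0],[0,0,0],[0,0,0]]}}

```text
clock: 8.0
position: [0.5502, 0.0289, 0.0707]
tool_rot: [-3.142, -0.0, 0.084]
force: [-0.3, -0.5, -0.7]
grip_width: 0.0131
finger_force: 58.6
```

```bash
python3 - <<'E'
from h import *
s=bot.observe();print(s['clock'],np.round(s['position'],4),np.round(s['tool_rot'],4))
f=cam('wrist');g=cam('scene');t=cam('top')
z=lambda i,x0,x1,y0,y1,k:cv2.resize(i['img'][y0:y1,x0:x1,::-1],None,fx=k,fy=k,interpolation=cv2.INTER_CUBIC)
u,v=w2px(g,[.639,.0384,.04])[0].astype(int);print(u,v)
a=z(f,200,350,0,200,2);b=z(g,u-30,u+30,v-25,v+25,5);c=z(t,210,270,180,215,5)
o=np.zeros((430,610,3),np.uint8);o[:400,:300]=a;o[:250,305:605]=b;o[255:430,305:605]=c
cv2.imwrite('pics/c4.png',o)
E
```

```text
8.0 [0.5502 0.0289 0.0707] [-3.1416e+00 -4.0000e-04  8.3700e-02]
337 219
```

View pics/c4.png

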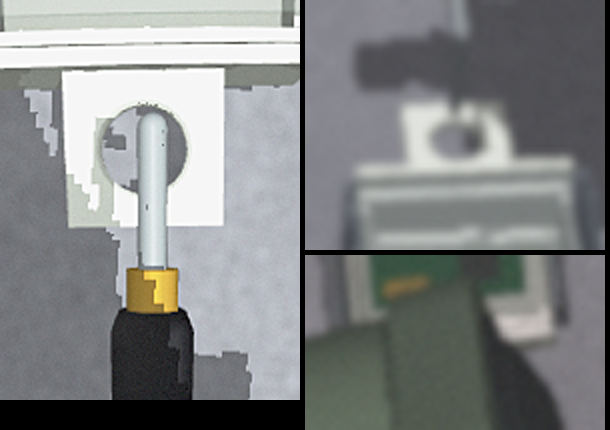

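The rod end sits over the hole: hole centre is at about wrist (272,74), rod end at (276,57). I'll check the offset.

```bash
python3 - <<'E'
from h import *
f=cam('wrist');s=bot.observe();p=s['position'];y=s['tool_rot'][2]
P=px2z(f,[(272,73.5),(276,57)],[.034,p[2]+.019])
R=np.array([[np.cos(y),-np.sin(y)],[np.sin(y),np.cos(y)]])
for i in(0,1): print(P[i],'rel',np.round(R.T@(P[i]-p)[:2],4))
E
```

```text
[0.63923883 0.03928996 0.034     ] rel [0.0896 0.0029]
[0.64004578 0.03751572 0.08976103] rel [0.0902 0.0011]
```

Request:
{"op": "apply_moves", "data": {"claw": [0.005,0.005,0.005,0.005,0.005,0.005,0.005], "xyz": [[0,-0.0015,0.004],[0,0,0.006],[0,0,0.006],[0,0,0.006],[0,0,0.005],[0,0,0],[0,0,0]], "twist": [[0,0,0],[0,0,0],[0,0,0],[0,0,0],[0,0,0],[0,0,0],[0,0,0]], "force": 100}}

```text
clock: 8.9
position: [0.5498, 0.0304, 0.0432]
tool_rot: [-3.142, 0.0, 0.084]
force: [0.7, 0.0, -0.4]
grip_width: 0.0124
finger_force: 99.1
```

Request:
{"op": "apply_moves", "data": {"claw": [0.005,0.005,0.005,0.005,0.005,0.005,0.005,0.005,0.005,0.005,0.005,0.005,0.005,0.005], "xyz": [[-0.003,0,0],[-0.003,0,0],[-0.003,0,0],[-0.004,0,0],[-0.005,0,0],[-0.006,0,0],[-0.006,0,0],[-0.006,0,0],[-0.006,0,0],[-0.006,0,0],[-0.006,0,0],[-0.006,0,0],[-0.005,0,0],[-0.002,0,0]], "twist": [[0,0,0],[0,0,0],[0,0,0],[0,0,0],[0,0,0],[0,0,0],[0,0,0],[0,0,0],[0,0,0],[0,0,0],[0,0,0],[0,0,0],[0,0,0],[0,0,0]]}}

```text
clock: 10.3
position: [0.4825, 0.0248, 0.0433]
tool_rot: [3.142, 0.0, 0.084]
force: [0.6, -0.4, -0.6]
grip_width: 0.0123
finger_force: 99.5
```

```bash
python3 - <<'E'
from h import *
f=cam('wrist');g=cam('scene')
u,v=w2px(g,[.59,.0384,.04])[0].astype(int)
o=np.zeros((420,800,3),np.uint8);o[:,:300]=f['img'][:,130:430,::-1]
o[:400,305:795]=cv2.resize(g['img'][v-40:v+80,u-75:u+72,::-1],(490,400),interpolation=cv2.INTER_CUBIC);cv2.imwrite('pics/c5.png',o)
E
```

```text
(no output)
```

View pics/c5.png

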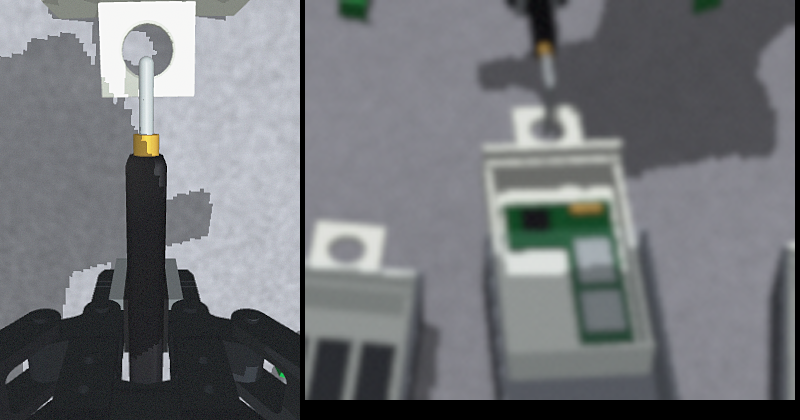

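The tip is in the hole and the tray is about 60 mm farther out. I'll keep pulling in small steps until the force rises.

Request:
{"op": "apply_moves", "data": {"claw": [0.005,0.005,0.005,0.005,0.005], "xyz": [[-0.002,0,0],[-0.002,0,0],[-0.002,0,0],[-0.001,0,0],[0,0,0]], "twist": [[0,0,0],[0,0,0],[0,0,0],[0,0,0],[0,0,0]]}}

```text
clock: 10.9
position: [0.4759, 0.0242, 0.0433]
tool_rot: [-3.142, 0.0, 0.084]
force: [0.8, -0.8, -1.5]
grip_width: 0.0122
finger_force: 99.5
```

Request:
{"op": "apply_moves", "data": {"claw": [0.005,0.005,0.005], "xyz": [[-0.001,0,0],[-0.001,0,0],[0,0,0]], "twist": [[0,0,0],[0,0,0],[0,0,0]]}}

```text
clock: 11.2
position: [0.474, 0.024, 0.0433]
tool_rot: [-3.142, 0.0, 0.084]
force: [-0.2, -0.5, -1.1]
grip_width: 0.0123
finger_force: 99.5
```

Request:
{"op": "apply_moves", "data": {"claw": [0.005,0.005,0.005], "xyz": [[-0.001,0,0],[-0.001,0,0],[0,0,0]], "twist": [[0,0,0],[0,0,0],[0,0,0]]}}

```text
clock: 11.5
position: [0.4725, 0.0239, 0.0434]
tool_rot: [-3.141, -0.001, 0.084]
force: [5.0, -1.4, -2.1]
grip_width: 0.0127
finger_force: 99.2
```

Request:
{"op": "apply_moves", "data": {"claw": [0.005,0.005,0.005], "xyz": [[-0.001,0,0],[0,0,0],[0,0,0]], "twist": [[0,0,0],[0,0,0],[0,0,0]]}}

```text
clock: 11.8
position: [0.4723, 0.024, 0.0435]
tool_rot: [-3.141, -0.002, 0.084]
force: [8.7, -0.8, -4.7]
grip_width: 0.0122
finger_force: 98.8
```

```bash
python3 - <<'E'
from h import *
f=cam('wrist');save(f,'w6.png')
s=bot.observe();print(s['clock'],np.round(s['position'],4),np.round(s['tool_rot'],4),s['grip_width'],s['force'])
i=cv2.imread('pics/c5.png')
cv2.imwrite('pics/c6.png',np.hstack([i[:,:300],f['img'][:,130:430,::-1]]))
E
```

```text
11.85 [0.4723 0.024  0.0435] [-3.1413e+00 -2.2000e-03  8.3600e-02] 0.012088684510429108 [ 8.0442058   0.1491919  -5.62151453]
```

View pics/c6.png

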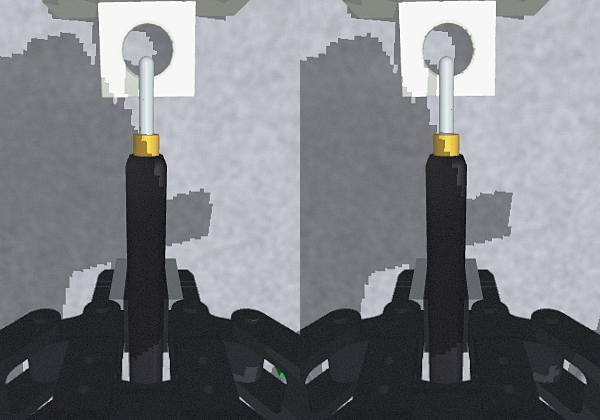

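The tray is at its stop: the force rose to about 8 N and the arm stalled. The hook hasn't shifted in the grip. Now I'll centre the rod in the hole and lift.

Request:
{"op": "apply_moves", "data": {"claw": [0.005,0.005,0.005,0.005,0.005,0.005,0.005,0.005,0.005,0.005,0.005], "xyz": [[0.004,0,0],[0.004,0,0],[0,0,0],[0,0,-0.006],[0,0,-0.01],[0,0,-0.012],[0,0,-0.014],[0,0,-0.014],[0,0,-0.014],[0,0,0],[0,0,0]], "twist": [[0,0,0],[0,0,0],[0,0,0],[0,0,0],[0,0,0],[0,0,0],[0,0,0],[0,0,0],[0,0,0],[0,0,0],[0,0,0]]}}

```text
clock: 12.95
position: [0.4793, 0.0244, 0.1138]
tool_rot: [-3.142, -0.001, 0.084]
force: [-0.1, 0.5, -1.1]
grip_width: 0.0122
finger_force: 99.4
```

```bash
python3 - <<'E'
from h import *
f=cam('wrist');save(f,'w7.png');g=cam('scene')
s=bot.observe();print(s['clock'],np.round(s['position'],4),np.round(s['tool_rot'],4),s['force'])
u,v=w2px(g,[.57,.0384,.04])[0].astype(int)
print([(np.round(d['position'],4).tolist(),round(d['score'],2)) for d in bot.find_in('wrist','board_hole')])
o=np.zeros((420,600,3),np.uint8);o[:,:300]=f['img'][:,130:430,::-1]
o[:400,300:]=cv2.resize(g['img'][v-40:v+80,u-45:u+45,::-1],(300,400),interpolation=cv2.INTER_CUBIC);cv2.imwrite('pics/c7.png',o)
gr=f['img'].astype(int)
# rod & handle columns vs w2
for r in (80,100,170,200,230):
    for n in('w2','w7'):
        i=cv2.imread(f'pics/{n}.png').astype(int).sum(2)[r,235:320]; c=np.where(i<200)[0]+235
        if r>150: print(n,r,c.min(),c.max())
E
```

```text
13.05 [0.4788 0.0244 0.1131] [3.1416e+00 5.0000e-04 8.3800e-02] [ 0.17751429 -0.21463597 -0.90624647]
[([0.5883, 0.0332, 0.0362], 0.79)]
w2 170 256 296
w7 170 256 296
w2 200 256 295
w7 200 256 295
w2 230 257 294
w7 230 257 295
```

View pics/c7.png

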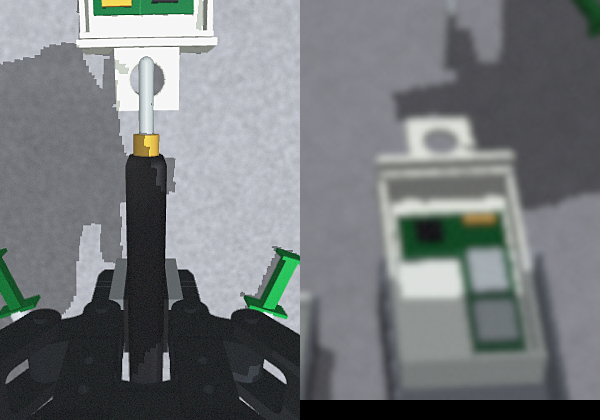

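The hook is clear and still lies the same way in the grip, and the tray stayed out. Now back to the rest.

Request:
{"op": "apply_moves", "data": {"claw": [0.005,0.005,0.005,0.005,0.005,0.005,0.005,0.005,0.005,0.005,0.005,0.005,0.005,0.005,0.005,0.005,0.005,0.005,0.005,0.005], "xyz": [[0,0,0],[0,0,0],[-0.002,0.01,0],[-0.004,0.02,0],[-0.004,0.022,0],[-0.004,0.022,0],[-0.004,0.022,0],[-0.004,0.022,0],[-0.004,0.022,0],[-0.004,0.022,0],[-0.004,0.022,0],[-0.004,0.022,0],[-0.004,0.022,0],[-0.004,0.022,0],[-0.004,0.022,0],[-0.002,0.012,0],[-0.0006,0.007,0],[0,0,0],[0,0,0],[0,0,0]], "twist": [[0,0,-0.066],[0,0,-0.065],[0,0,0],[0,0,0],[0,0,0],[0,0,0],[0,0,0],[0,0,0],[0,0,0],[0,0,0],[0,0,0],[0,0,0],[0,0,0],[0,0,0],[0,0,0],[0,0,0],[0,0,0],[0,0,0],[0,0,0],[0,0,0]], "force": 60}}

```text
clock: 15.1
position: [0.4899, -0.2701, 0.1133]
tool_rot: [-3.141, -0.0, 0.216]
force: [0.5, -1.2, -1.0]
grip_width: 0.0126
finger_force: 99.4
```

```bash
python3 - <<'E'
from h import *
P=[bot.observe()]
for i in range(3): save(cam('wrist'),f'w8_{i}.png');P.append(bot.observe())
m=np.mean([s['position'] for s in P],0);print(P[-1]['clock'],np.round(m,4),np.round(P[-1]['tool_rot'],4))
y=P[-1]['tool_rot'][2];d=np.array([.4897,-.2711])-m[:2]
print('tool dx dy',d@[np.cos(y),np.sin(y)],d@[np.sin(y),-np.cos(y)])
a=cv2.imread('pics/w2.png');b=cv2.imread('pics/w8_0.png');print(np.abs(a.astype(int)-b).mean())
g=lambda i:np.float32(i[100:260,200:360].mean(2)) 
print(cv2.phaseCorrelate(g(a),g(b)))
E
```

```text
15.25 [ 0.4899 -0.2703  0.1133] [-3.1415 -0.      0.2155]
tool dx dy -0.0003396135804940519 0.000776505029844422
5.45030753968254
((0.5477643867293978, 0.6216207232230744), 0.8476167622208596)
```

Request:
{"op": "apply_moves", "data": {"claw": [0.005,0.005,0.005,0.005,0.005,0.005,0.005,0.005,0.005], "xyz": [[-0.0003,0.0008,0],[0,0,0.01],[0,0,0.016],[0,0,0.016],[0,0,0.016],[0,0,0.01],[0,0,0.005],[0,0,0.003],[0,0,0]], "twist": [[0,0,0],[0,0,0],[0,0,0],[0,0,0],[0,0,0],[0,0,0],[0,0,0],[0,0,0],[0,0,0]]}}

```text
clock: 16.15
position: [0.4896, -0.2719, 0.0373]
tool_rot: [-3.142, 0.0, 0.215]
force: [0.1, 0.1, 0.3]
grip_width: 0.0126
finger_force: 99.4
```

Request:
{"op": "apply_moves", "data": {"claw": [0.005,0.005,0.005], "xyz": [[0,0,0.0005],[0,0,0.0005],[0,0,0]], "twist": [[0,0,0],[0,0,0],[0,0,0]]}}

```text
clock: 16.45
position: [0.4897, -0.272, 0.0366]
tool_rot: [3.141, -0.0, 0.215]
force: [-0.0, -0.3, -0.9]
grip_width: 0.0122
finger_force: 99.4
```

Request:
{"op": "apply_moves", "data": {"claw": [0.005,0.005,0.005,0.005], "xyz": [[0,-0.0008,0],[0,0,0.0005],[0,0,0],[0,0,0]], "twist": [[0,0,0],[0,0,0],[0,0,0],[0,0,0]]}}

```text
clock: 16.85
position: [0.4895, -0.271, 0.0361]
tool_rot: [3.142, -0.0, 0.215]
force: [-1.7, 1.2, 7.1]
grip_width: 0.0124
finger_force: 100.8
```

Request:
{"op": "apply_moves", "data": {"claw": [0.005,0.005,0.005,0.005], "xyz": [[0,0,0.0005],[0,0,0],[0,0,0],[0,0,0]], "twist": [[0,0,0],[0,0,0],[0,0,0],[0,0,0]]}}

```text
clock: 17.25
position: [0.4895, -0.271, 0.0361]
tool_rot: [3.141, -0.0, 0.215]
force: [-5.7, 2.3, 17.4]
grip_width: 0.0123
finger_force: 102.5
```

Request:
{"op": "apply_moves", "data": {"claw": [0.005,0.005,0.012,0.014,0.016,0.02,0.025,0.03,0.04,0.05,0.06,0.06], "xyz": [[0,0,-0.0005],[0,0,0],[0,0,0],[0,0,0],[0,0,0],[0,0,0],[0,0,0],[0,0,0],[0,0,0],[0,0,0],[0,0,0],[0,0,0]], "twist": [[0,0,0],[0,0,0],[0,0,0],[0,0,0],[0,0,0],[0,0,0],[0,0,0],[0,0,0],[0,0,0],[0,0,0],[0,0,0],[0,0,0]], "force": 20}}

```text
clock: 18.45
position: [0.4894, -0.2711, 0.0358]
tool_rot: [-3.142, 0.0, 0.215]
force: [-0.3, -0.3, 0.2]
grip_width: 0.0601
finger_force: 0.0
```

Request:
{"op": "apply_moves", "data": {"claw": [0.06,0.06,0.06,0.06,0.06,0.06,0.06,0.06,0.06], "xyz": [[0,0,-0.01],[0,0,-0.02],[0,0,-0.03],[0,0,-0.03],[0,0,-0.03],[0,0,-0.017],[0,0,0],[0,0,0],[0,0,0]], "twist": [[0,0,0],[0,0,0],[0,0,0],[0,0,0],[0,0,0],[0,0,0],[0,0,0],[0,0,0],[0,0,0]]}}

```text
clock: 19.35
position: [0.489, -0.2709, 0.1722]
tool_rot: [-3.141, 0.001, 0.215]
force: [0.9, 0.2, -0.1]
grip_width: 0.06
finger_force: 0.0
```

```bash
python3 - <<'E'
from hk import *
f=cam('wrist');save(f,'w9.png');g=f['img'].astype(int).sum(2)
s=bot.observe();print(s['clock'],np.round(s['position'],4),np.round(s['tool_rot'],4),s['force'])
p=[(np.where(g[r,262:298]<150)[0]+262).mean() for r in range(145,265,5)]
k=np.polyfit(np.arange(145,265,5),p,1)
rr=np.where(g[110:300,279]<190)[0]+110;print(rr.min(),rr.max())
run(f,(np.polyval(k,rr.min()),rr.min()),(np.polyval(k,rr.max()-1),rr.max()-1))
o=np.zeros((420,800,3),np.uint8);o[:,:280]=f['img'][:,140:420,::-1]
n=cam('scene')['img'][:,:,::-1];t=cam('top')['img'][:,:,::-1]
o[:400,285:535]=cv2.resize(n[120:216,150:210],(250,400));o[:400,540:790]=cv2.resize(t[130:274,200:290],(250,400));cv2.imwrite('pics/c9.png',o)
E
```

```text
19.4 [ 0.489  -0.2709  0.1721] [-3.1407e+00  1.0000e-03  2.1490e-01] [ 0.11653619  0.47115407 -0.08891322]
129 280
[[ 0.5458 -0.2568  0.064 ]
 [ 0.4322 -0.2823  0.064 ]] len 0.11641965870866498 yaw 0.22042944829243874 mid [ 0.48896715 -0.26955524  0.064     ]
```

View pics/c9.png

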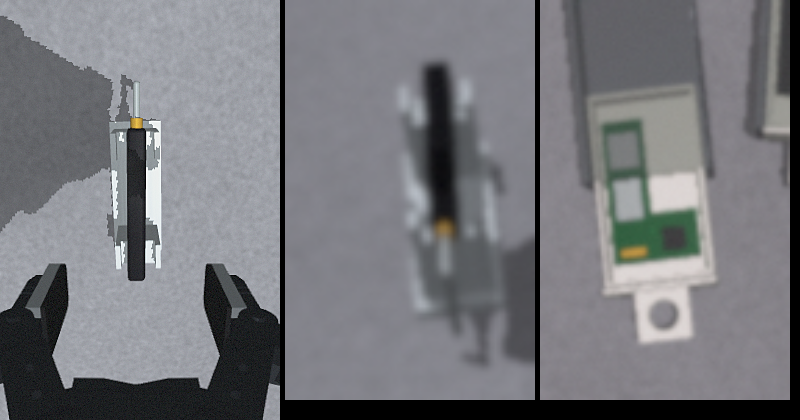

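The hook lies level in its seat, within about 2 mm of where it started. The tray is fully out and the gripper is clear.

```bash
python3 -c "
from workcell import bot
print(bot.job_done())"
```

```text
the job is handed in; nothing more can be done
None
```

The green-board tray is pulled out to its stop, the hook is back on its rest within about 2 mm of where it lay, and the job was handed in at about 19.5 s of the 51 s allowed; no verdict was returned.

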